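# Take the left-hand-thread knob off a fume fan

### The job

Of the two bench fans lying on their backs, take off the wing knob engraved with clockwise arrows and notches: it has a left-hand thread, so unscrew it clockwise, feeling when it comes free and never forcing, pulling or pressing hard on its thread. Then set it down gently, upright on its skirt, in the yellow tray and let go. Leave the other fan's plain knob and the things lying about as they are.

Things in the scene. Friction and masses are not known exactly. Their poses are not given: they have to be found in the camera images.
- fan_left_hand: Fume fan on its back, fixed to the bench: black square frame 120 x 120 x 36 mm, grey blades and hub; origin at the centre of its underside, z up. Flat hub top (radius 25 mm) 40 mm above the origin. On its z axis, hidden under the knob, a brass spindle with a coarse left-hand thread, ending 18.5 mm above the hub top. Over 20 N between knob and fan damages the thread.
- knob: Blue knob to take off, 60 g, screwed down with its skirt on the hub of fan_left_hand. Origin at the centre of its underside, z up. Round skirt 41 mm diameter, 25 mm tall; on it an upright wing 44 mm long (knob's x), 12 mm thick (its y), from 25 to 52 mm above the origin. White marks: clockwise arrows on the shoulder, 12 notches on the skirt, a line on the +x half of the wing's top.
- knob_wing (a point): Grip point on the knob's axis, 45 mm above its underside; knob's axes. Turned clockwise (from above) it climbs with the thread (play: 3 mm up-down, 1 mm sideways). After 1.5 to 2.7 rad in all, found only by feel, it comes free and lifts straight off; about 0.4 rad further it meets a stop. Lifted sooner, held down or turned anticlockwise it jams. It turns easily; let go, it stays, dropping at most 3 mm.
- fan_plain: Second fan, the same as the first; its knob is to be left alone. Origin at the centre of its underside.
- plain_knob (a joint): Turn of the plain unmarked blue knob (same shape) on fan_plain, rad from the start, anticlockwise positive; to stay at 0.
- tray: Fixed yellow open tray, 100 mm (x) by 140 mm (y), 22 mm tall, walls and floor 4 to 5 mm thick; origin at the centre of its underside. The knob fits anywhere on its floor.
- brush_grip (a point): Handle of a loose green brush 150 mm long lying on the bench; leave alone.
- junction_box: Loose white box 60 x 60 x 28 mm; origin at the centre of its underside; leave alone.
- sponge_tin: Loose round tin 64 mm diameter, 22 mm tall; origin at the centre of its underside; leave alone.
Not all that is in view belongs to the job. Several things have the shape of the knob; the one meant has the colours described above.

How it is judged:
By the outcome, as a careful person would: the job done as asked, in the order asked, and still so for the second after the job is handed in, with the robot touching nothing.
It also fails if it takes over 72 s, if anything falls off the work surface, if the arm or the gripper's body presses on something with over 40 N, if the wrist force passes 120 N, or if a joint passes its speed limit or range.

### The arm

A 6-joint arm with a two-finger parallel gripper is mounted at the origin on the work surface. World frame = base frame: x ahead of the robot, y to its left, z up, the work surface at z = 0. Lengths are in m, angles in rad, forces in N, time in s.
With the tool pointing down it reaches from about 0.225 to 0.875 m from the base axis. Payload 3.4 kg.
Tool frame: the origin (TCP) lies at the very end of the fingers, on their centre line; the grasp point (between the pads) lies 19 mm behind it (manip.pinch_z is the distance from the TCP to the grasp point, in m); z points along the fingers, y is the line along which they close (so a half turn about z gives the same grasp; the last joint's range is limited). The gripper opens to 85 mm and grips with 20 to 120 N. Pads are 22 mm wide; open, the fingers measure 114 mm over their backs; the gripper's body (76 mm by 85 mm) begins 54 mm behind the grasp point. The pads swing forward as they close: fully open they stand 13 mm farther back than shut.
Start: joints at [-1.321, 0.276, 1.505, -0, 1.361, -0.121], TCP at [0.208, -0.536, 0.231] pointing down, gripper open.
Joint ranges: [-2.89, 2.89], [-0.75, 2.08], [0.22, 2.7], [-1.18, 4.32], [0.11, 2.71], [-2.7, 2.7]. Speed limits (rad/s): [2.57, 2.57, 3.14, 3.14, 3.14, 3.14].

### API

Orientations are given as a unit quaternion [w, x, y, z].
In Python, from rig import manip gives the robot as it stands. The module is installed in compiled form; this text tells all that it offers.
- The arm moves only by the shell command python3 -m jog 'ROWS' [FORCE]. ROWS is JSON, a list of rows, each an object of numbers: "dx", "dy", "dz": the shift along the tool's x, y, z each as a share of 25 cm, from -1 to 1; "ax", "ay", "az": the turn, a rotation vector about the tool's x, y, z each as a share of 90 degrees, from -1 to 1; "grip": the opening, from -1 (shut) to 1 (fully open), so that 0 is half open. A call has 1 to 5 rows; each row is the pose to reach, as a shift and turn from the pose commanded when the call began, along the tool's axes at that moment; what a row does not reach only later rows make up. A row lasts 1/12 s, in which the tool goes at most 41.7 mm and 7.16 degrees, less where a joint would pass 70% of its speed; a pose out of reach is approached as far as the arm can. A call with a number of a shift or a turn outside -1 to 1 is refused whole. A call with a gripper value outside its range is refused whole. The fingers move at their own pace and stop on an object; FORCE is the grip in N (left out, the last holds). Time passes only in rows, so rows that repeat a pose let the fingers close. It gives the time, the measured TCP pose, the force, the opening and the grip force at its end, in the units of the state.
- manip.get_state(): the state, without advancing time (a new reading comes with each control period).
- manip.get_image(name): name is "scene" or "side" or "wrist"; returns a dict with "img" (384x512x3 uint8, red, green, blue), "mtx" (3x3 intrinsics, pixels), "world_to_cam" (4x4, takes a point from world to camera coordinates); the wrist camera has in their place "T_tool_cam" (4x4, takes a point from camera to tool coordinates, whose origin is the TCP and whose axes are the flange's). Camera axes: x right, y down, z forward; pixel columns grow to the right and rows downward; lengths in m; the calibration is good to about 2 mm. The wrist camera is an equidistant fisheye: a pixel r from the principal point sees the ray r / f radians off the axis. A picture is of the moment at which its call begins: read the wrist's pose just before it. There is no depth.
- manip.sign_off(): hands the job in; it is judged then, once.
The state is a dict: "clock": time; "qpos": joint angles; "qd": joint speeds; "effort": joint torques, N m; "position": TCP position; "ee_rot": TCP orientation; "contact_force": force on the tool from outside, world axes, zero at the start; "moment": the same for the moment, N m; "width": finger opening in m; "gripper_force": force on a finger pad.
Only numpy, scipy, OpenCV 4.12 (cv2) and the standard library are available. Lean on these libraries where they do the work, as an engineer would, in place of code of your own. Each camera call takes 0.05 s, during which the arm holds its last target. There are 200 camera calls.

## Working session

There is one attempt and no reset: what is moved stays moved. The work goes in short steps, Python scripts to look and compute and a shell command to move; the robot and the scene stay as the last step left them, time stands still between calls to the robot, and variables do not carry over. Pictures are saved under pics/ and viewed, at most 10 in all, crops included, and the job is handed in when it is done.

```bash
mkdir -p pics; cat > h.py <<'E'
import numpy as np,cv2
from rig import manip
from scipy.spatial.transform import Rotation as R
def ray(d,u,v):
    K=d["mtx"];T=np.array(d["world_to_cam"]);r=T[:3,:3].T@np.linalg.inv(K)@[u,v,1];return -T[:3,:3].T@T[:3,3],r
def atz(d,u,v,z):
    o,r=ray(d,u,v);return o+r*(z-o[2])/r[2]
def tool():
    s=manip.get_state();q=s["ee_rot"];return np.array(s["position"]),R.from_quat([q[1],q[2],q[3],q[0]]).as_matrix()
def wz(d,pose,u,v,z):
    K=np.array(d["mtx"]);T=np.array(d["T_tool_cam"]);x=(u-K[0,2])/K[0,0];y=(v-K[1,2])/K[1,1]
    t=np.hypot(x,y);c=np.array([np.sin(t)*x/max(t,1e-9),np.sin(t)*y/max(t,1e-9),np.cos(t)])
    p,M=pose;o=p+M@T[:3,3];r=M@T[:3,:3]@c;return o+r*(z-o[2])/r[2]
E
python3 - <<'E'
from h import *
import pickle
ims=[]
pose=tool()
D={n:manip.get_image(n) for n in("scene","side","wrist")}
D["pose"]=pose
pickle.dump(D,open("d0.pkl","wb"))
for n in("scene","side","wrist"):
    cv2.imwrite(f"pics/{n}0.png",cv2.cvtColor(D[n]["img"],cv2.COLOR_RGB2BGR))
print(pose)
E
```

```text
(array([ 0.20823392, -0.535398  ,  0.23043932]), array([[ 9.32045057e-01,  3.62342146e-01, -4.24686277e-04],
       [ 3.62342304e-01, -9.32043352e-01,  1.80115235e-03],
       [ 2.56807387e-04, -1.83263695e-03, -9.99998288e-01]]))
```

View pics/scene0.png

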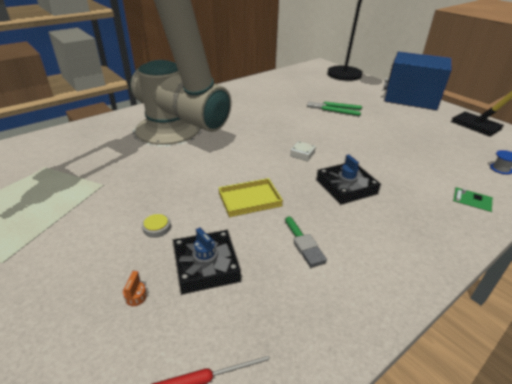

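View pics/side0.png

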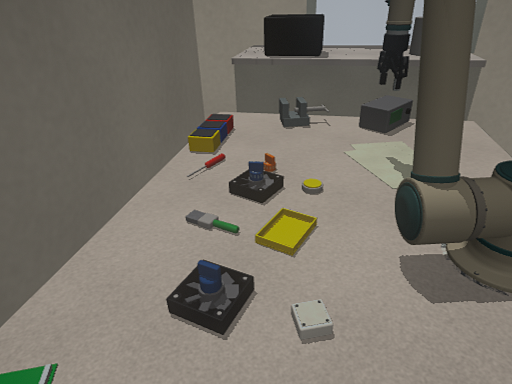

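The scene view shows fan A at (207,258), fan B at (348,180) and the tray at (250,197). In the side view they are at (257,182), (212,292) and (288,230). I'll zoom in on both knobs and compute positions.

```bash
python3 - <<'E'
from h import *
import pickle
D=pickle.load(open("d0.pkl","rb"))
def crop(n,u,v,s):
    c=D[n]["img"][v-s:v+s,u-s:u+s];return cv2.resize(cv2.cvtColor(c,cv2.COLOR_RGB2BGR),(390,290),interpolation=cv2.INTER_CUBIC)
cv2.imwrite("pics/c.png",np.vstack([np.hstack([crop("scene",207,255,40),crop("scene",348,178,40)]),np.hstack([crop("side",257,177,32),crop("side",210,285,45)])]))
s,d=D["scene"],D["side"]
for nm,a,b,z in[("A",(204,236),(257,170),.08),("B",(350,168),(209,276),.08)]:
    print(nm,atz(s,*a,z),atz(d,*b,z))
print("tray",[atz(s,*p,.022).round(3) for p in((220,188),(271,180),(282,204),(229,213))],[atz(d,*p,.022).round(3) for p in((282,210),(317,218),(291,248),(257,233))])
E
```

```text
A [ 0.59048635 -0.21959891  0.08      ] [ 0.5801026 -0.1882266  0.08     ]
B [0.60501422 0.19790653 0.08      ] [0.57751398 0.24542991 0.08      ]
tray [array([ 0.414, -0.065,  0.022]), array([0.465, 0.062, 0.022]), array([0.558, 0.018, 0.022]), array([ 0.507, -0.103,  0.022])] [array([ 0.492, -0.081,  0.022]), array([ 0.4  , -0.058,  0.022]), array([0.451, 0.071, 0.022]), array([0.537, 0.029, 0.022])]
```

View pics/c.png

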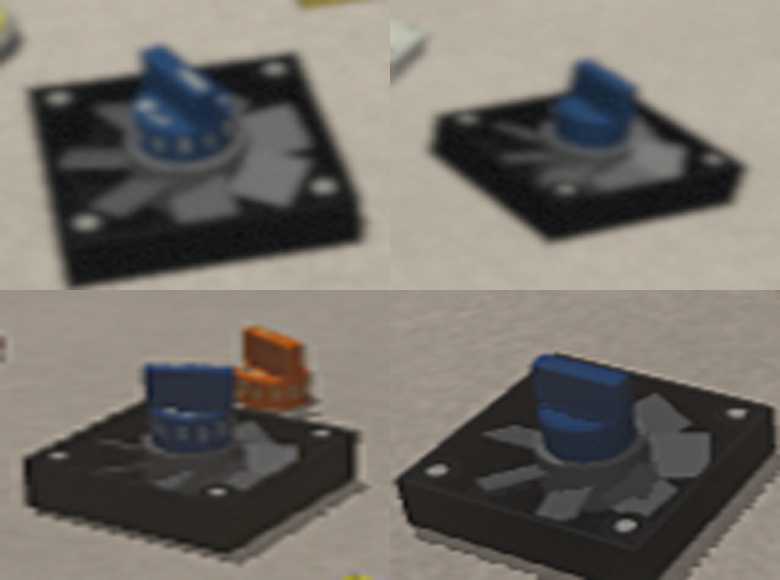

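Fan A carries the marked knob: the notches and white marks are visible. I'll triangulate the wing and move over it.

```bash
python3 - <<'E'
from h import *
import pickle
D=pickle.load(open("d0.pkl","rb"));s,d=D["scene"],D["side"]
a,b=atz(s,197.8,229.3,.092),atz(s,213.8,243.4,.092);print(a,b,(a+b)/2,np.degrees(np.arctan2(*(b-a)[1::-1])))
print(atz(d,256.2,162.2,.092),atz(d,249,162.2,.092),atz(d,263,162.2,.092))
E
python3 -m jog '[{"dx":0.15,"dy":-0.06},{"dx":0.3,"dy":-0.11},{"dx":0.45,"dy":-0.17},{"dx":0.6,"dy":-0.22},{"dx":0.75,"dy":-0.28}]'
```

```text
[ 0.5784884  -0.22522074  0.092     ] [ 0.62911694 -0.22157072  0.092     ] [ 0.60380267 -0.22339573  0.092     ] 4.123547861503379
[ 0.58754355 -0.21422498  0.092     ] [ 0.60824895 -0.21111805  0.092     ] [ 0.56802994 -0.21715308  0.092     ]schema error: expected keys dx, dy, dz, ax, ay, az, grip
```

```bash
python3 -m jog '[{"dx":0.15,"dy":-0.06},{"dx":0.3,"dy":-0.11},{"dx":0.45,"dy":-0.17},{"dx":0.6,"dy":-0.22},{"dx":0.75,"dy":-0.28}]'; python3 - <<'E'
from h import *
print(tool(),manip.get_state()["qpos"])
E
```

```text
(array([ 0.20825589, -0.53553733,  0.23062232]), array([[ 9.32024916e-01,  3.62394022e-01, -3.59835704e-04],
       [ 3.62394162e-01, -9.32023905e-01,  1.38284904e-03],
       [ 1.65760747e-04, -1.41925212e-03, -9.99998979e-01]])) [-1.32098892e+00  2.76474046e-01  1.50584794e+00 -6.95509180e-06
  1.36069955e+00 -1.21026654e-01]schema error: expected keys dx, dy, dz, ax, ay, az, grip
```

```bash
python3 -m jog '[{"dx":0.15,"dy":-0.05,"dz":0,"ax":0,"ay":0,"az":0,"grip":1},{"dx":0.3,"dy":-0.1,"dz":0,"ax":0,"ay":0,"az":0,"grip":1},{"dx":0.45,"dy":-0.15,"dz":0,"ax":0,"ay":0,"az":0,"grip":1},{"dx":0.6,"dy":-0.2,"dz":0,"ax":0,"ay":0,"az":0,"grip":1},{"dx":0.75,"dy":-0.25,"dz":0,"ax":0,"ay":0,"az":0,"grip":1}]'
python3 -m jog '[{"dx":0.15,"dy":-0.05,"dz":0,"ax":0,"ay":0,"az":0,"grip":1},{"dx":0.3,"dy":-0.1,"dz":0,"ax":0,"ay":0,"az":0,"grip":1},{"dx":0.45,"dy":-0.15,"dz":0,"ax":0,"ay":0,"az":0,"grip":1},{"dx":0.6,"dy":-0.2,"dz":0,"ax":0,"ay":0,"az":0,"grip":1},{"dx":0.75,"dy":-0.25,"dz":0,"ax":0,"ay":0,"az":0,"grip":1}]'
python3 -m jog '[{"dx":0.15,"dy":-0.05,"dz":0,"ax":0,"ay":0,"az":0,"grip":1},{"dx":0.3,"dy":-0.1,"dz":0,"ax":0,"ay":0,"az":0,"grip":1},{"dx":0.4,"dy":-0.13,"dz":0,"ax":0,"ay":0,"az":0,"grip":1},{"dx":0.4,"dy":-0.13,"dz":0,"ax":0,"ay":0,"az":0,"grip":1}]'
python3 - <<'E'
from h import *
print(tool(),manip.get_state()["qpos"])
E
```

```text
clock: 0.57
position: [0.3614, -0.4083, 0.2311]
ee_rot: [-0.0, 0.983, 0.184, -0.0]
contact_force: [0.7, -0.5, -0.5]
width: 0.0853
gripper_force: 0.0
clock: 0.98
position: [0.5137, -0.2819, 0.2311]
ee_rot: [-0.0, 0.983, 0.184, -0.0]
contact_force: [0.9, -1.1, -0.1]
width: 0.0853
gripper_force: 0.0
clock: 1.32
position: [0.5979, -0.213, 0.2304]
ee_rot: [-0.001, 0.982, 0.187, 0.001]
contact_force: [0.1, -0.4, -0.5]
width: 0.0855
gripper_force: 0.0
(array([ 0.59791775, -0.21299717,  0.23038445]), array([[ 0.93020619,  0.3670315 ,  0.00207838],
       [ 0.36702636, -0.93020723,  0.00248271],
       [ 0.00284455, -0.00154662, -0.99999476]])) [-0.45358919  0.36608869  1.37252995  0.0031876   1.40219456  0.74085942]
```

Now turn anticlockwise (free air) for maximum clockwise range, then look.

```bash
for i in 1 2 3 4; do python3 -m jog '[{"dx":0,"dy":0,"dz":0,"ax":0,"ay":0,"az":-0.078,"grip":1},{"dx":0,"dy":0,"dz":0,"ax":0,"ay":0,"az":-0.156,"grip":1},{"dx":0,"dy":0,"dz":0,"ax":0,"ay":0,"az":-0.234,"grip":1},{"dx":0,"dy":0,"dz":0,"ax":0,"ay":0,"az":-0.312,"grip":1},{"dx":0,"dy":0,"dz":0,"ax":0,"ay":0,"az":-0.39,"grip":1}]' >/dev/null; done
python3 -m jog '[{"dx":0,"dy":0,"dz":0,"ax":0,"ay":0,"az":-0.078,"grip":1},{"dx":0,"dy":0,"dz":0,"ax":0,"ay":0,"az":-0.156,"grip":1},{"dx":0,"dy":0,"dz":0,"ax":0,"ay":0,"az":-0.22,"grip":1},{"dx":0,"dy":0,"dz":0,"ax":0,"ay":0,"az":-0.22,"grip":1},{"dx":0,"dy":0,"dz":0,"ax":0,"ay":0,"az":-0.22,"grip":1}]'
python3 - <<'E'
from h import *
import pickle
pose=tool();w=manip.get_image("wrist");pickle.dump((pose,w),open("w1.pkl","wb"))
print(pose,manip.get_state()["qpos"],w["mtx"],w["T_tool_cam"])
cv2.imwrite("pics/w1.png",cv2.resize(cv2.cvtColor(w["img"],cv2.COLOR_RGB2BGR),(768,576),interpolation=cv2.INTER_CUBIC))
E
```

```text
clock: 3.4
position: [0.5935, -0.2174, 0.2311]
ee_rot: [-0.0, -0.011, 1.0, -0.0]
contact_force: [0.8, 0.2, -0.1]
width: 0.0857
gripper_force: 0.0
(array([ 0.59352581, -0.21736073,  0.23108871]), array([[-9.99752910e-01, -2.22197589e-02, -6.32869464e-04],
       [-2.22197531e-02,  9.99753111e-01, -1.61796512e-05],
       [ 6.33072723e-04, -2.11345012e-06, -9.99999800e-01]])) [-4.60760977e-01  3.62695895e-01  1.37606957e+00 -2.62605214e-04
  1.40338213e+00 -2.05396976e+00] [[297.31863964   0.         250.43732365]
 [  0.         297.31863964 192.17899297]
 [  0.           0.           1.        ]] [[-5.18004273e-04 -9.61062069e-01 -2.76332102e-01  6.96203967e-02]
 [ 9.99999865e-01 -5.05364787e-04 -1.16950857e-04  8.36280532e-04]
 [-2.72514811e-05 -2.76332126e-01  9.61062202e-01 -1.42046055e-01]
 [ 0.00000000e+00  0.00000000e+00  0.00000000e+00  1.00000000e+00]]
```

View pics/w1.png

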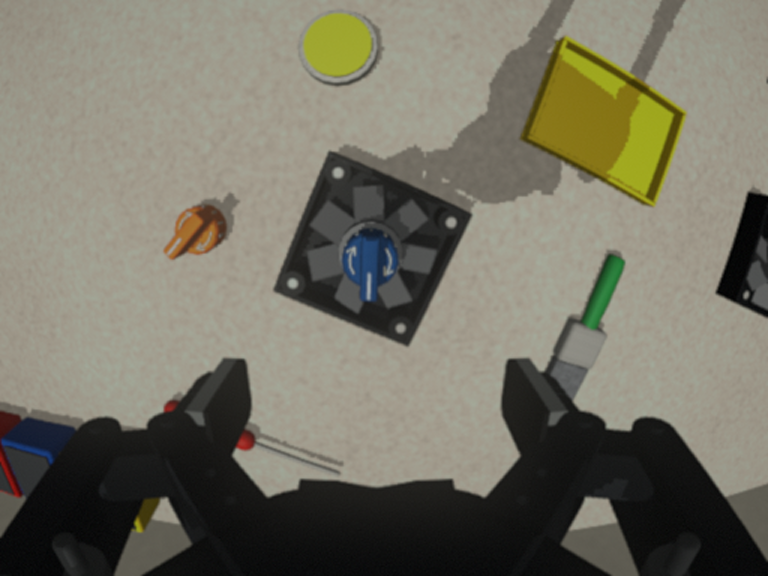

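The wrist view at 1.5x shows the marked knob: wing outer end near (369,301), inner end near (372,233), and fan screws at (338,173), (451,222), (292,283) and (400,328). The tray corners are at (566,38), (685,113), (653,206) and (522,138).

```bash
python3 - <<'E'
from h import *
import pickle
pose,w=pickle.load(open("w1.pkl","rb"))
f=lambda u,v,z:wz(w,pose,u/1.5,v/1.5,z)
S=[f(*p,.036) for p in((338,173),(451,222),(292,283),(400,328))];print("fan",np.mean(S,0),np.linalg.norm(S[0]-S[1]),np.linalg.norm(S[0]-S[2]))
C=[f(*p,.03) for p in((330,152),(471,213),(408,345),(275,290))];print("fanc",np.mean(f(330,152,.036)+f(471,213,.036)+f(408,345,.036)+f(275,290,.036))/4 if 0 else sum(f(*p,.036) for p in((330,152),(471,213),(408,345),(275,290)))/4)
a,b=f(369,301,.092),f(372,233,.092);print("wing",a,b,np.linalg.norm(a-b),(a+b)/2)
T=[f(*p,.022) for p in((566,38),(685,113),(653,206),(522,138))];print("tray",np.round(T,3),np.mean(T,0))
# blue mask
im=w["img"];h=cv2.cvtColor(im,cv2.COLOR_RGB2HSV);m=cv2.inRange(h,(100,120,40),(125,255,255));m[:140]=0;m[205:]=0;m[:,:220]=0;m[:,280:]=0
ys,xs=np.nonzero(m);print(xs.min(),xs.max(),ys.min(),ys.max())
big=cv2.resize(cv2.cvtColor(im[135:215,200:300],cv2.COLOR_RGB2BGR),(750,600),interpolation=cv2.INTER_CUBIC);cv2.imwrite("pics/w1c.png",big)
E
```

```text
fan [ 0.59238595 -0.22084753  0.036     ] 0.09362797624813454 0.09364789978403967
fanc [ 0.59175082 -0.22030995  0.036     ]
wing [ 0.61348443 -0.22052405  0.092     ] [ 0.56808805 -0.21943295  0.092     ] 0.04540949839816613 [ 0.59078624 -0.2199785   0.092     ]
tray [[ 0.406 -0.063  0.022]
 [ 0.451  0.065  0.022]
 [ 0.542  0.032  0.022]
 [ 0.497 -0.101  0.022]] [ 0.47394002 -0.01677606  0.022     ]
229 264 154 200
```

View pics/w1c.png

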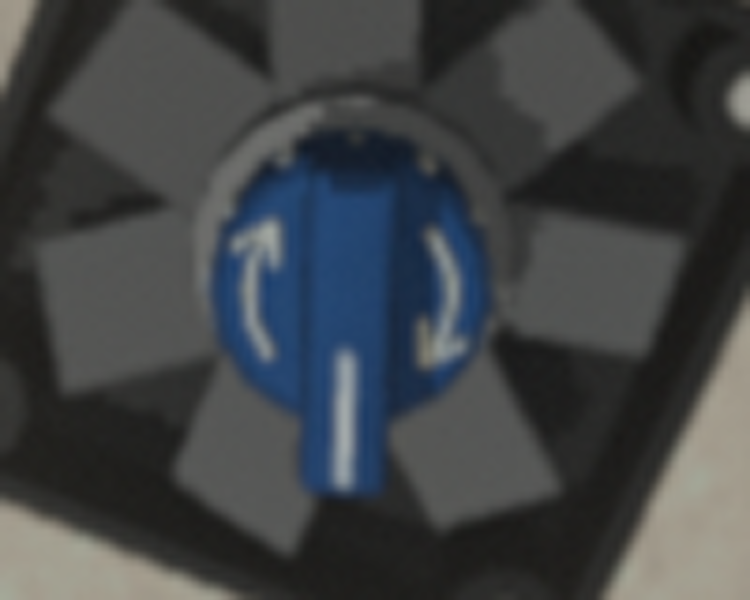

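The knob's axis is at about (0.5915,-0.220), with the wing along world x at -1°. I'll descend partway and take a close look to centre on it.

```bash
python3 -m jog '[{"dx":0.008,"dy":-0.011,"dz":0.12,"ax":0,"ay":0,"az":0.028,"grip":1},{"dx":0.008,"dy":-0.011,"dz":0.24,"ax":0,"ay":0,"az":0.028,"grip":1},{"dx":0.008,"dy":-0.011,"dz":0.36,"ax":0,"ay":0,"az":0.028,"grip":1},{"dx":0.008,"dy":-0.011,"dz":0.44,"ax":0,"ay":0,"az":0.028,"grip":1},{"dx":0.008,"dy":-0.011,"dz":0.44,"ax":0,"ay":0,"az":0.028,"grip":1}]' 20
python3 - <<'E'
from h import *
import pickle
pose=tool();w=manip.get_image("wrist");pickle.dump((pose,w),open("w2.pkl","wb"))
print(pose,manip.get_state()["qpos"])
cv2.imwrite("pics/w2.png",cv2.resize(cv2.cvtColor(w["img"][150:350,130:380],cv2.COLOR_RGB2BGR),(750,600),interpolation=cv2.INTER_CUBIC))
E
```

```text
clock: 3.87
position: [0.5887, -0.2184, 0.1163]
ee_rot: [-0.005, 0.01, 1.0, 0.002]
contact_force: [0.2, -0.1, -0.7]
width: 0.0851
gripper_force: 0.0
(array([ 0.58866515, -0.21844333,  0.11633095]), array([[-0.99974481,  0.02066691, -0.00912082],
       [ 0.02062789,  0.99977775,  0.00435207],
       [ 0.00920874,  0.00416281, -0.99994893]])) [-4.65871209e-01  4.36564258e-01  1.54625050e+00 -1.47082850e-04
  1.16445749e+00 -2.01633120e+00]
```

View pics/w2.png

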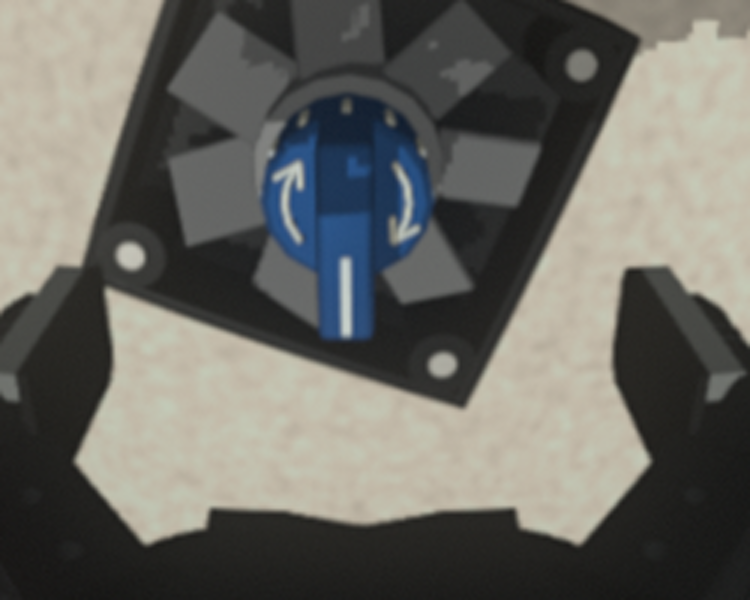

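The close view (3x, origin (130,150)) shows the wing's centre line at x=345.5, its outer end at row 339 and its inner top edge at row 143. The fingers are symmetric at 105 and 620.

```bash
python3 - <<'E'
from h import *
import pickle
pose,w=pickle.load(open("w2.pkl","rb"))
f=lambda u,v,z:wz(w,pose,130+u/3,150+v/3,z)
a,b=f(345.5,339,.092),f(345,143,.092);c=(a+b)/2
print(a,b,np.linalg.norm(a-b),c,np.degrees(np.arctan2(*(a-b)[1::-1])), "w",f(318,339,.092)-f(373,339,.092))
p,M=tool();print(p,M[:,0],M[:,2],"move",M.T@(np.array([c[0],c[1],.07])-p)/.25)
E
```

```text
[ 0.61345973 -0.22140274  0.092     ] [ 0.56997528 -0.2203093   0.092     ] 0.043498197970958 [ 0.59171751 -0.22085602  0.092     ] -1.440425727985362 w [-2.37334586e-04 -1.16860826e-02 -2.77555756e-17]
[ 0.59031232 -0.21917577  0.1189672 ] [-0.9997811   0.02027013  0.00518321] [-0.00513498  0.00243056 -0.99998386] move [-0.00677098 -0.00706119  0.19582046]
```

```bash
python3 -m jog '[{"dx":0,"dy":-0.003,"dz":0.08,"ax":0,"ay":0,"az":0.003,"grip":1},{"dx":0,"dy":-0.003,"dz":0.16,"ax":0,"ay":0,"az":0.003,"grip":1},{"dx":0,"dy":-0.003,"dz":0.204,"ax":0,"ay":0,"az":0.003,"grip":0.3},{"dx":0,"dy":-0.003,"dz":0.204,"ax":0,"ay":0,"az":0.003,"grip":0},{"dx":0,"dy":-0.003,"dz":0.204,"ax":0,"ay":0,"az":0.003,"grip":-0.3}]' 20
python3 -m jog '[{"dx":0,"dy":0,"dz":0,"ax":0,"ay":0,"az":0,"grip":-0.4},{"dx":0,"dy":0,"dz":0,"ax":0,"ay":0,"az":0,"grip":-0.5},{"dx":0,"dy":0,"dz":0,"ax":0,"ay":0,"az":0,"grip":-0.5},{"dx":0,"dy":0,"dz":0,"ax":0,"ay":0,"az":0,"grip":-0.5}]'
python3 - <<'E'
from h import *
print(tool(),manip.get_state()["moment"])
E
```

```text
clock: 4.33
position: [0.5926, -0.2209, 0.0712]
ee_rot: [0.0, 0.012, 1.0, -0.0]
contact_force: [-0.6, 0.4, -0.1]
width: 0.052
gripper_force: 0.0
clock: 4.67
position: [0.5926, -0.2208, 0.0713]
ee_rot: [0.001, 0.012, 1.0, -0.0]
contact_force: [-0.9, 1.0, -0.1]
width: 0.0212
gripper_force: 0.0
(array([ 0.59255146, -0.22080959,  0.07127692]), array([[-9.99723420e-01,  2.34700159e-02,  1.49711735e-03],
       [ 2.34687525e-02,  9.99724204e-01, -8.55952162e-04],
       [-1.51679366e-03, -8.20579946e-04, -9.99998513e-01]])) [-0.00409237  0.02615461  0.03899704]
```

```bash
python3 -m jog '[{"dx":0.003,"dy":0,"dz":0,"ax":0,"ay":0,"az":0,"grip":-0.6},{"dx":0.003,"dy":0,"dz":0,"ax":0,"ay":0,"az":0,"grip":-0.66},{"dx":0.003,"dy":0,"dz":0,"ax":0,"ay":0,"az":0,"grip":-0.68},{"dx":0.003,"dy":0,"dz":0,"ax":0,"ay":0,"az":0,"grip":-0.7}]' 20
python3 -m jog '[{"dx":0,"dy":0,"dz":0,"ax":0,"ay":0,"az":0,"grip":-0.72},{"dx":0,"dy":0,"dz":0,"ax":0,"ay":0,"az":0,"grip":-0.74},{"dx":0,"dy":0,"dz":0,"ax":0,"ay":0,"az":0,"grip":-0.76},{"dx":0,"dy":0,"dz":0,"ax":0,"ay":0,"az":0,"grip":-0.8},{"dx":0,"dy":0,"dz":0,"ax":0,"ay":0,"az":0,"grip":-0.8}]'
```

```text
clock: 5.0
position: [0.5913, -0.2207, 0.0704]
ee_rot: [0.0, 0.012, 1.0, -0.0]
contact_force: [-0.8, -0.5, 0.8]
width: 0.0131
gripper_force: 0.2
clock: 5.42
position: [0.5914, -0.2207, 0.0704]
ee_rot: [0.0, 0.012, 1.0, -0.0]
contact_force: [0.3, -1.7, 1.1]
width: 0.0115
gripper_force: 19.8
```

```bash
python3 -m jog '[{"dx":0,"dy":0,"dz":0,"ax":0,"ay":0,"az":0.02,"grip":-0.8},{"dx":0,"dy":0,"dz":0,"ax":0,"ay":0,"az":0.04,"grip":-0.8},{"dx":0,"dy":0,"dz":0,"ax":0,"ay":0,"az":0.06,"grip":-0.8},{"dx":0,"dy":0,"dz":0,"ax":0,"ay":0,"az":0.08,"grip":-0.8},{"dx":0,"dy":0,"dz":0,"ax":0,"ay":0,"az":0.1,"grip":-0.8}]'
python3 -c "
from h import *
print(tool()[0],manip.get_state()['moment'],manip.get_state()['contact_force'])"
```

```text
clock: 5.83
position: [0.5914, -0.2205, 0.0704]
ee_rot: [0.0, 0.091, 0.996, 0.0]
contact_force: [0.4, -0.2, 1.1]
width: 0.0116
gripper_force: 19.9
[ 0.59140742 -0.22050278  0.07038267] [ 0.03308504  0.02626956 -0.01525711] [ 0.39141642 -0.17780263  1.12379728]
```

```bash
for i in 1 2; do python3 -m jog '[{"dx":0,"dy":0,"dz":0,"ax":0,"ay":0,"az":0.02,"grip":-0.8},{"dx":0,"dy":0,"dz":0,"ax":0,"ay":0,"az":0.04,"grip":-0.8},{"dx":0,"dy":0,"dz":0,"ax":0,"ay":0,"az":0.06,"grip":-0.8},{"dx":0,"dy":0,"dz":0,"ax":0,"ay":0,"az":0.08,"grip":-0.8},{"dx":0,"dy":0,"dz":0,"ax":0,"ay":0,"az":0.1,"grip":-0.8}]' | egrep 'pos|contact'
python3 -c "
from h import *
print(manip.get_state()['moment'])"; done
```

```text
position: [0.5914, -0.2205, 0.0704]
contact_force: [0.1, -0.1, 1.7]
[ 0.01807036 -0.00679899 -0.00364858]
position: [0.5914, -0.2205, 0.0704]
contact_force: [0.4, 0.8, 0.6]
[-0.05143931  0.01197027  0.00800328]
```

```bash
for i in 1 2; do python3 -m jog '[{"dx":0,"dy":0,"dz":0,"ax":0,"ay":0,"az":0.02,"grip":-0.8},{"dx":0,"dy":0,"dz":0,"ax":0,"ay":0,"az":0.04,"grip":-0.8},{"dx":0,"dy":0,"dz":0,"ax":0,"ay":0,"az":0.06,"grip":-0.8},{"dx":0,"dy":0,"dz":0,"ax":0,"ay":0,"az":0.08,"grip":-0.8},{"dx":0,"dy":0,"dz":0,"ax":0,"ay":0,"az":0.1,"grip":-0.8}]' | egrep 'pos|contact'
python3 -c "
from h import *
print(manip.get_state()['moment'])"; done
```

```text
position: [0.5914, -0.2205, 0.0704]
contact_force: [0.1, 0.4, 0.9]
[-0.0254063   0.03363168  0.05406104]
position: [0.5914, -0.2205, 0.0704]
contact_force: [-0.2, -0.1, 1.2]
[-0.02412709  0.01581995  0.06474852]
```

```bash
for i in 1 2; do python3 -m jog '[{"dx":0,"dy":0,"dz":0,"ax":0,"ay":0,"az":0.02,"grip":-0.8},{"dx":0,"dy":0,"dz":0,"ax":0,"ay":0,"az":0.04,"grip":-0.8},{"dx":0,"dy":0,"dz":0,"ax":0,"ay":0,"az":0.06,"grip":-0.8},{"dx":0,"dy":0,"dz":0,"ax":0,"ay":0,"az":0.08,"grip":-0.8},{"dx":0,"dy":0,"dz":0,"ax":0,"ay":0,"az":0.1,"grip":-0.8}]' | egrep 'pos|contact'
python3 -c "
from h import *
print(manip.get_state()['moment'])"; done
```

```text
position: [0.5913, -0.2205, 0.0704]
contact_force: [-0.1, 0.0, 1.3]
[0.04692471 0.04663345 0.0516253 ]
position: [0.5915, -0.2206, 0.0708]
contact_force: [-1.2, -0.4, 3.1]
[0.05111711 0.08181495 0.02098344]
```

The upward push has begun, so the play is used up after about 1.05 rad (climb roughly 2.9 mm/rad). From here I follow the thread upward.

```bash
python3 -m jog '[{"dx":0,"dy":0,"dz":-0.006,"ax":0,"ay":0,"az":0,"grip":-0.8},{"dx":0,"dy":0,"dz":-0.006,"ax":0,"ay":0,"az":0.02,"grip":-0.8},{"dx":0,"dy":0,"dz":-0.007,"ax":0,"ay":0,"az":0.04,"grip":-0.8},{"dx":0,"dy":0,"dz":-0.007,"ax":0,"ay":0,"az":0.07,"grip":-0.8},{"dx":0,"dy":0,"dz":-0.008,"ax":0,"ay":0,"az":0.1,"grip":-0.8}]' | egrep 'pos|contact'
python3 -m jog '[{"dx":0,"dy":0,"dz":0,"ax":0,"ay":0,"az":0.02,"grip":-0.8},{"dx":0,"dy":0,"dz":-0.001,"ax":0,"ay":0,"az":0.05,"grip":-0.8},{"dx":0,"dy":0,"dz":-0.001,"ax":0,"ay":0,"az":0.08,"grip":-0.8},{"dx":0,"dy":0,"dz":-0.002,"ax":0,"ay":0,"az":0.1,"grip":-0.8},{"dx":0,"dy":0,"dz":-0.002,"ax":0,"ay":0,"az":0.1,"grip":-0.8}]' | egrep 'pos|contact'
```

```text
position: [0.5911, -0.2204, 0.072]
contact_force: [-0.2, -0.1, -0.1]
position: [0.5911, -0.2204, 0.0725]
contact_force: [0.1, 0.1, -0.3]
```

```bash
python3 -m jog '[{"dx":0,"dy":0,"dz":0,"ax":0,"ay":0,"az":0.03,"grip":-0.8},{"dx":0,"dy":0,"dz":-0.001,"ax":0,"ay":0,"az":0.06,"grip":-0.8},{"dx":0,"dy":0,"dz":-0.002,"ax":0,"ay":0,"az":0.1,"grip":-0.8},{"dx":0,"dy":0,"dz":-0.002,"ax":0,"ay":0,"az":0.1,"grip":-0.8}]' | egrep 'pos|contact'
python3 -m jog '[{"dx":0,"dy":0,"dz":-0.003,"ax":0,"ay":0,"az":0,"grip":-0.8},{"dx":0,"dy":0,"dz":-0.006,"ax":0,"ay":0,"az":0,"grip":-0.8},{"dx":0,"dy":0,"dz":-0.006,"ax":0,"ay":0,"az":0,"grip":-0.8}]' | egrep 'pos|contact'
python3 -m jog '[{"dx":0,"dy":0,"dz":-0.002,"ax":0,"ay":0,"az":0,"grip":-0.8},{"dx":0,"dy":0,"dz":-0.004,"ax":0,"ay":0,"az":0,"grip":-0.8},{"dx":0,"dy":0,"dz":-0.004,"ax":0,"ay":0,"az":0,"grip":-0.8}]' | egrep 'pos|contact'
```

```text
position: [0.5912, -0.2205, 0.0731]
contact_force: [-0.3, -0.7, -0.6]
position: [0.5912, -0.2205, 0.0748]
contact_force: [0.3, -0.7, -0.9]
position: [0.5911, -0.2205, 0.0751]
contact_force: [0.6, -0.1, -5.5]
```

Still threaded at 1.57 rad: a gentle pull met 5 N. I'll ease back, turn 0.16 rad more and probe again.

```bash
python3 -m jog '[{"dx":0,"dy":0,"dz":0.006,"ax":0,"ay":0,"az":0,"grip":-0.8},{"dx":0,"dy":0,"dz":0.006,"ax":0,"ay":0,"az":0.04,"grip":-0.8},{"dx":0,"dy":0,"dz":0.005,"ax":0,"ay":0,"az":0.08,"grip":-0.8},{"dx":0,"dy":0,"dz":0.005,"ax":0,"ay":0,"az":0.1,"grip":-0.8},{"dx":0,"dy":0,"dz":0.005,"ax":0,"ay":0,"az":0.1,"grip":-0.8}]' | egrep 'pos|contact'
python3 -m jog '[{"dx":0,"dy":0,"dz":-0.004,"ax":0,"ay":0,"az":0,"grip":-0.8},{"dx":0,"dy":0,"dz":-0.007,"ax":0,"ay":0,"az":0,"grip":-0.8},{"dx":0,"dy":0,"dz":-0.007,"ax":0,"ay":0,"az":0,"grip":-0.8}]' | egrep 'pos|contact'
```

```text
position: [0.5915, -0.2208, 0.0751]
contact_force: [0.3, -0.2, 0.5]
position: [0.5913, -0.2206, 0.0755]
contact_force: [3.4, -0.7, -7.8]
```

```bash
python3 -m jog '[{"dx":0,"dy":0,"dz":0.009,"ax":0,"ay":0,"az":0,"grip":-0.8},{"dx":0,"dy":0,"dz":0.009,"ax":0,"ay":0,"az":0.03,"grip":-0.8},{"dx":0,"dy":0,"dz":0.008,"ax":0,"ay":0,"az":0.07,"grip":-0.8},{"dx":0,"dy":0,"dz":0.007,"ax":0,"ay":0,"az":0.1,"grip":-0.8},{"dx":0,"dy":0,"dz":0.007,"ax":0,"ay":0,"az":0.1,"grip":-0.8}]' | egrep 'pos|contact'
python3 -m jog '[{"dx":0,"dy":0,"dz":-0.004,"ax":0,"ay":0,"az":0,"grip":-0.8},{"dx":0,"dy":0,"dz":-0.008,"ax":0,"ay":0,"az":0,"grip":-0.8},{"dx":0,"dy":0,"dz":-0.008,"ax":0,"ay":0,"az":0,"grip":-0.8},{"dx":0,"dy":0,"dz":-0.008,"ax":0,"ay":0,"az":0,"grip":-0.8}]' | egrep 'pos|contact'
```

```text
position: [0.5914, -0.2206, 0.0753]
contact_force: [0.2, -0.7, -0.7]
position: [0.5912, -0.2205, 0.0759]
contact_force: [1.9, -1.5, -7.0]
```

```bash
python3 -m jog '[{"dx":0,"dy":0,"dz":0.009,"ax":0,"ay":0,"az":0,"grip":-0.8},{"dx":0,"dy":0,"dz":0.009,"ax":0,"ay":0,"az":0.03,"grip":-0.8},{"dx":0,"dy":0,"dz":0.008,"ax":0,"ay":0,"az":0.07,"grip":-0.8},{"dx":0,"dy":0,"dz":0.007,"ax":0,"ay":0,"az":0.1,"grip":-0.8},{"dx":0,"dy":0,"dz":0.007,"ax":0,"ay":0,"az":0.1,"grip":-0.8}]' | egrep 'pos|contact'
python3 -m jog '[{"dx":0,"dy":0,"dz":-0.004,"ax":0,"ay":0,"az":0,"grip":-0.8},{"dx":0,"dy":0,"dz":-0.008,"ax":0,"ay":0,"az":0,"grip":-0.8},{"dx":0,"dy":0,"dz":-0.008,"ax":0,"ay":0,"az":0,"grip":-0.8},{"dx":0,"dy":0,"dz":-0.008,"ax":0,"ay":0,"az":0,"grip":-0.8}]' | egrep 'pos|contact|width'
```

```text
position: [0.5915, -0.2207, 0.0756]
contact_force: [-0.6, -0.2, 0.6]
position: [0.5913, -0.2205, 0.0763]
contact_force: [1.6, 0.1, -6.9]
width: 0.0115
```

Threaded at 2.04 rad; continuing.

```bash
python3 -m jog '[{"dx":0,"dy":0,"dz":0.009,"ax":0,"ay":0,"az":0,"grip":-0.8},{"dx":0,"dy":0,"dz":0.009,"ax":0,"ay":0,"az":0.03,"grip":-0.8},{"dx":0,"dy":0,"dz":0.008,"ax":0,"ay":0,"az":0.07,"grip":-0.8},{"dx":0,"dy":0,"dz":0.007,"ax":0,"ay":0,"az":0.1,"grip":-0.8},{"dx":0,"dy":0,"dz":0.007,"ax":0,"ay":0,"az":0.1,"grip":-0.8}]' | egrep 'pos|contact'
python3 -m jog '[{"dx":0,"dy":0,"dz":-0.004,"ax":0,"ay":0,"az":0,"grip":-0.8},{"dx":0,"dy":0,"dz":-0.008,"ax":0,"ay":0,"az":0,"grip":-0.8},{"dx":0,"dy":0,"dz":-0.008,"ax":0,"ay":0,"az":0,"grip":-0.8},{"dx":0,"dy":0,"dz":-0.008,"ax":0,"ay":0,"az":0,"grip":-0.8}]' | egrep 'pos|contact|width'
```

```text
position: [0.5914, -0.2207, 0.0758]
contact_force: [-0.1, 0.2, -1.1]
position: [0.5912, -0.2205, 0.0765]
contact_force: [0.7, -0.2, -6.2]
width: 0.0114
```

```bash
python3 -m jog '[{"dx":0,"dy":0,"dz":0.009,"ax":0,"ay":0,"az":0,"grip":-0.8},{"dx":0,"dy":0,"dz":0.009,"ax":0,"ay":0,"az":0.03,"grip":-0.8},{"dx":0,"dy":0,"dz":0.008,"ax":0,"ay":0,"az":0.07,"grip":-0.8},{"dx":0,"dy":0,"dz":0.007,"ax":0,"ay":0,"az":0.1,"grip":-0.8},{"dx":0,"dy":0,"dz":0.007,"ax":0,"ay":0,"az":0.1,"grip":-0.8}]' | egrep 'pos|contact'
python3 -m jog '[{"dx":0,"dy":0,"dz":-0.004,"ax":0,"ay":0,"az":0,"grip":-0.8},{"dx":0,"dy":0,"dz":-0.008,"ax":0,"ay":0,"az":0,"grip":-0.8},{"dx":0,"dy":0,"dz":-0.008,"ax":0,"ay":0,"az":0,"grip":-0.8},{"dx":0,"dy":0,"dz":-0.008,"ax":0,"ay":0,"az":0,"grip":-0.8}]' | egrep 'pos|contact|width'
```

```text
position: [0.5915, -0.2207, 0.0759]
contact_force: [0.6, -0.4, -1.7]
position: [0.5912, -0.2205, 0.077]
contact_force: [0.5, -0.2, -3.9]
width: 0.0114
```

```bash
python3 -m jog '[{"dx":0,"dy":0,"dz":0.007,"ax":0,"ay":0,"az":0,"grip":-0.8},{"dx":0,"dy":0,"dz":0.007,"ax":0,"ay":0,"az":0.03,"grip":-0.8},{"dx":0,"dy":0,"dz":0.006,"ax":0,"ay":0,"az":0.07,"grip":-0.8},{"dx":0,"dy":0,"dz":0.006,"ax":0,"ay":0,"az":0.1,"grip":-0.8},{"dx":0,"dy":0,"dz":0.006,"ax":0,"ay":0,"az":0.1,"grip":-0.8}]' | egrep 'pos|contact'
python3 -m jog '[{"dx":0,"dy":0,"dz":-0.004,"ax":0,"ay":0,"az":0,"grip":-0.8},{"dx":0,"dy":0,"dz":-0.008,"ax":0,"ay":0,"az":0,"grip":-0.8},{"dx":0,"dy":0,"dz":-0.008,"ax":0,"ay":0,"az":0,"grip":-0.8},{"dx":0,"dy":0,"dz":-0.008,"ax":0,"ay":0,"az":0,"grip":-0.8}]' | egrep 'pos|contact|width'
python3 -c "
from h import *
print(manip.get_state()['moment'],manip.get_state()['qpos'])"
```

```text
position: [0.5915, -0.2207, 0.0762]
contact_force: [-0.2, -0.5, -1.0]
position: [0.5912, -0.2205, 0.0777]
contact_force: [0.1, 0.3, -2.5]
width: 0.0114
[-0.00543484 -0.01256107 -0.02349638] [-4.67188762e-01  4.73013130e-01  1.59858882e+00 -9.28617739e-05
  1.07020108e+00  4.98367710e-01]
```

```bash
python3 -m jog '[{"dx":0,"dy":0,"dz":-0.002,"ax":0,"ay":0,"az":0,"grip":-0.8},{"dx":0,"dy":0,"dz":-0.004,"ax":0,"ay":0,"az":0,"grip":-0.8},{"dx":0,"dy":0,"dz":-0.004,"ax":0,"ay":0,"az":0,"grip":-0.8}]' | egrep 'pos|contact|width'
```

```text
position: [0.5917, -0.2208, 0.0792]
contact_force: [-0.4, 0.3, -0.3]
width: 0.0115
```

```bash
for i in 1 2; do python3 -m jog '[{"dx":0,"dy":0,"dz":-0.003,"ax":0,"ay":0,"az":0,"grip":-0.8},{"dx":0,"dy":0,"dz":-0.006,"ax":0,"ay":0,"az":0,"grip":-0.8},{"dx":0,"dy":0,"dz":-0.006,"ax":0,"ay":0,"az":0,"grip":-0.8}]' | egrep 'pos|contact|width'; done
```

```text
position: [0.5915, -0.2207, 0.0808]
contact_force: [1.2, 0.0, -0.4]
width: 0.0118
position: [0.5913, -0.2205, 0.082]
contact_force: [0.3, 0.5, -0.5]
width: 0.0113
```

It's free. Lifting straight up.

```bash
python3 -m jog '[{"dx":0,"dy":0,"dz":-0.02,"ax":0,"ay":0,"az":0,"grip":-0.8},{"dx":0,"dy":0,"dz":-0.04,"ax":0,"ay":0,"az":0,"grip":-0.8},{"dx":0,"dy":0,"dz":-0.06,"ax":0,"ay":0,"az":0,"grip":-0.8},{"dx":0,"dy":0,"dz":-0.08,"ax":0,"ay":0,"az":0,"grip":-0.8},{"dx":0,"dy":0,"dz":-0.1,"ax":0,"ay":0,"az":0,"grip":-0.8}]' 25| egrep 'pos|contact|width'
python3 -m jog '[{"dx":0,"dy":0,"dz":-0.05,"ax":0,"ay":0,"az":0,"grip":-0.8},{"dx":0,"dy":0,"dz":-0.1,"ax":0,"ay":0,"az":0,"grip":-0.8},{"dx":0,"dy":0,"dz":-0.15,"ax":0,"ay":0,"az":0,"grip":-0.8},{"dx":0,"dy":0,"dz":-0.2,"ax":0,"ay":0,"az":0,"grip":-0.8},{"dx":0,"dy":0,"dz":-0.2,"ax":0,"ay":0,"az":0,"grip":-0.8}]'| egrep 'pos|contact|width'
python3 - <<'E'
from h import *
pose=tool();w=manip.get_image("wrist");s=manip.get_image("side")
print(pose)
A=cv2.resize(w["img"],(512,384));B=s["img"]
cv2.imwrite("pics/w3.png",cv2.cvtColor(np.hstack([A[:,60:430],B[60:,100:430].copy() if 0 else cv2.resize(B[80:270,180:345],(430,384))]),cv2.COLOR_RGB2BGR))
p,M=pose;c=np.array([.475,-.017,p[2]]);print("move",M.T@(c-p)/.25)
E
```

```text
position: [0.5914, -0.2206, 0.1076]
contact_force: [-0.3, -0.1, -0.3]
width: 0.0114
position: [0.5929, -0.2213, 0.1601]
contact_force: [0.9, -0.0, -0.3]
width: 0.0117
(array([ 0.59294014, -0.22132996,  0.16008746]), array([[ 0.82253468,  0.56869083,  0.00523817],
       [ 0.56870814, -0.82253502, -0.00268062],
       [ 0.00278413,  0.0051839 , -0.99998269]]))
move [ 0.07677701 -0.9405601  -0.00466209]
```

View pics/w3.png

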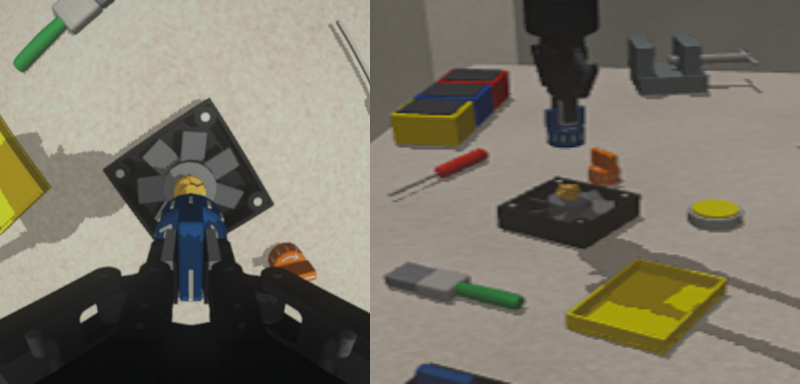

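The knob hangs upright in the fingers, and the bare brass spindle is visible on the fan. Moving to the tray.

```bash
python3 -m jog '[{"dx":0.01,"dy":-0.08,"dz":0,"ax":0,"ay":0,"az":0,"grip":-0.8},{"dx":0.02,"dy":-0.2,"dz":0,"ax":0,"ay":0,"az":0,"grip":-0.8},{"dx":0.03,"dy":-0.33,"dz":0,"ax":0,"ay":0,"az":0,"grip":-0.8},{"dx":0.04,"dy":-0.46,"dz":0,"ax":0,"ay":0,"az":0,"grip":-0.8},{"dx":0.05,"dy":-0.59,"dz":0,"ax":0,"ay":0,"az":0,"grip":-0.8}]' | egrep 'pos|contact|width'
python3 -m jog '[{"dx":0.01,"dy":-0.12,"dz":0,"ax":0,"ay":0,"az":0,"grip":-0.8},{"dx":0.02,"dy":-0.24,"dz":0,"ax":0,"ay":0,"az":0,"grip":-0.8},{"dx":0.03,"dy":-0.32,"dz":0,"ax":0,"ay":0,"az":0,"grip":-0.8},{"dx":0.03,"dy":-0.35,"dz":0,"ax":0,"ay":0,"az":0,"grip":-0.8},{"dx":0.03,"dy":-0.35,"dz":0,"ax":0,"ay":0,"az":0,"grip":-0.8}]' | egrep 'pos|contact|width'
python3 - <<'E'
from h import *
pose=tool();print(pose)
B=manip.get_image("side")
# projected check: knob underside centre + skirt at current pose onto floor
T=np.array(B["world_to_cam"]);c=T@np.array([*pose[0][:2],.02,1]);print(B["mtx"]@c[:3]/c[2])
E
```

```text
position: [0.516, -0.0908, 0.1555]
contact_force: [0.8, 1.6, -0.3]
width: 0.0116
position: [0.4726, -0.0147, 0.1563]
contact_force: [1.0, -0.5, -0.3]
width: 0.0118
(array([ 0.47260028, -0.0147052 ,  0.15626667]), array([[ 8.21318319e-01,  5.70467573e-01, -1.72260444e-03],
       [ 5.70468667e-01, -8.21319345e-01,  1.81802658e-04],
       [-1.31109583e-03, -1.13200971e-03, -9.99998500e-01]]))
[286.18964727 225.75752698   1.        ]
```

```bash
python3 -m jog '[{"dx":0,"dy":0,"dz":0.1,"ax":0,"ay":0,"az":0,"grip":-0.8},{"dx":0,"dy":0,"dz":0.2,"ax":0,"ay":0,"az":0,"grip":-0.8},{"dx":0,"dy":0,"dz":0.3,"ax":0,"ay":0,"az":0,"grip":-0.8},{"dx":0,"dy":0,"dz":0.38,"ax":0,"ay":0,"az":0,"grip":-0.8},{"dx":0,"dy":0,"dz":0.42,"ax":0,"ay":0,"az":0,"grip":-0.8}]' | egrep 'pos|contact|width'
python3 -m jog '[{"dx":0,"dy":0,"dz":0.005,"ax":0,"ay":0,"az":0,"grip":-0.8},{"dx":0,"dy":0,"dz":0.01,"ax":0,"ay":0,"az":0,"grip":-0.8},{"dx":0,"dy":0,"dz":0.015,"ax":0,"ay":0,"az":0,"grip":-0.8},{"dx":0,"dy":0,"dz":0.02,"ax":0,"ay":0,"az":0,"grip":-0.8},{"dx":0,"dy":0,"dz":0.02,"ax":0,"ay":0,"az":0,"grip":-0.8}]' | egrep 'pos|contact|width'
```

```text
position: [0.4737, -0.0173, 0.0491]
contact_force: [-0.9, -0.5, -0.5]
width: 0.0116
position: [0.4749, -0.0163, 0.0474]
contact_force: [0.0, -0.1, -1.3]
width: 0.0115
```

```bash
python3 -m jog '[{"dx":0,"dy":0,"dz":0.008,"ax":0,"ay":0,"az":0,"grip":-0.8},{"dx":0,"dy":0,"dz":0.016,"ax":0,"ay":0,"az":0,"grip":-0.8},{"dx":0,"dy":0,"dz":0.024,"ax":0,"ay":0,"az":0,"grip":-0.8},{"dx":0,"dy":0,"dz":0.032,"ax":0,"ay":0,"az":0,"grip":-0.8},{"dx":0,"dy":0,"dz":0.036,"ax":0,"ay":0,"az":0,"grip":-0.8}]' | egrep 'pos|contact|width'
python3 -m jog '[{"dx":0,"dy":0,"dz":0.004,"ax":0,"ay":0,"az":0,"grip":-0.8},{"dx":0,"dy":0,"dz":0.006,"ax":0,"ay":0,"az":0,"grip":-0.8},{"dx":0,"dy":0,"dz":0.006,"ax":0,"ay":0,"az":0,"grip":-0.8}]' | egrep 'pos|contact|width'
```

```text
position: [0.4739, -0.0158, 0.0375]
contact_force: [-1.1, 0.3, 0.3]
width: 0.0114
position: [0.4741, -0.0159, 0.0361]
contact_force: [-0.2, -0.1, -0.6]
width: 0.0114
```

```bash
for i in 1 2; do python3 -m jog '[{"dx":0,"dy":0,"dz":0.002,"ax":0,"ay":0,"az":0,"grip":-0.8},{"dx":0,"dy":0,"dz":0.004,"ax":0,"ay":0,"az":0,"grip":-0.8},{"dx":0,"dy":0,"dz":0.004,"ax":0,"ay":0,"az":0,"grip":-0.8}]' | egrep 'pos|contact'; done
```

```text
position: [0.4741, -0.0159, 0.0352]
contact_force: [0.3, -0.2, 0.6]
position: [0.4742, -0.0159, 0.0344]
contact_force: [0.3, -0.3, 0.9]
```

```bash
python3 -m jog '[{"dx":0,"dy":0,"dz":0.002,"ax":0,"ay":0,"az":0,"grip":-0.8},{"dx":0,"dy":0,"dz":0.002,"ax":0,"ay":0,"az":0,"grip":-0.8},{"dx":0,"dy":0,"dz":0.002,"ax":0,"ay":0,"az":0,"grip":-0.8}]' | egrep 'pos|contact'
```

```text
position: [0.4742, -0.0159, 0.0343]
contact_force: [-1.0, 0.1, 6.2]
```

Landed: 6 N and z has stopped. I'll open slightly, then back off.

```bash
python3 -m jog '[{"dx":0,"dy":0,"dz":-0.001,"ax":0,"ay":0,"az":0,"grip":-0.7},{"dx":0,"dy":0,"dz":-0.001,"ax":0,"ay":0,"az":0,"grip":-0.6},{"dx":0,"dy":0,"dz":-0.001,"ax":0,"ay":0,"az":0,"grip":-0.5},{"dx":0,"dy":0,"dz":-0.001,"ax":0,"ay":0,"az":0,"grip":-0.4},{"dx":0,"dy":0,"dz":-0.001,"ax":0,"ay":0,"az":0,"grip":-0.3}]' | egrep 'pos|contact|width'
python3 -m jog '[{"dx":0,"dy":0,"dz":-0.04,"ax":0,"ay":0,"az":0,"grip":-0.3},{"dx":0,"dy":0,"dz":-0.12,"ax":0,"ay":0,"az":0,"grip":-0.3},{"dx":0,"dy":0,"dz":-0.24,"ax":0,"ay":0,"az":0,"grip":-0.3},{"dx":0,"dy":0,"dz":-0.36,"ax":0,"ay":0,"az":0,"grip":-0.3},{"dx":0,"dy":0,"dz":-0.48,"ax":0,"ay":0,"az":0,"grip":-0.3}]' | egrep 'pos|contact|width'
python3 - <<'E'
from h import *
w=manip.get_image("wrist");s=manip.get_image("side")
cv2.imwrite("pics/w4.png",cv2.cvtColor(np.hstack([w["img"][:,60:430],cv2.resize(s["img"][60:320,170:345],(430,384))]),cv2.COLOR_RGB2BGR))
print(manip.get_state()["clock"])
E
```

```text
position: [0.4741, -0.0159, 0.0339]
contact_force: [-1.1, 0.3, 0.2]
width: 0.0299
position: [0.4737, -0.0158, 0.155]
contact_force: [-0.1, -0.5, -0.4]
width: 0.0299
20.1667
```

View pics/w4.png

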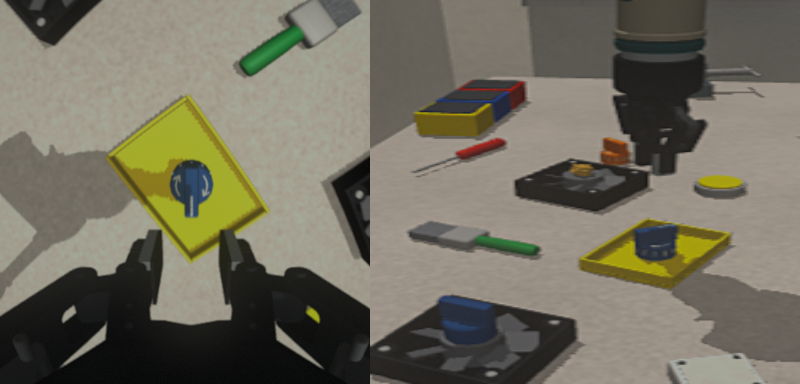

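The knob stands upright in the middle of the tray, the gripper is clear and everything else is undisturbed.

```bash
python3 -m jog '[{"dx":0,"dy":0,"dz":0,"ax":0,"ay":0,"az":0,"grip":-0.3},{"dx":0,"dy":0,"dz":0,"ax":0,"ay":0,"az":0,"grip":-0.3},{"dx":0,"dy":0,"dz":0,"ax":0,"ay":0,"az":0,"grip":-0.3}]' >/dev/null; python3 -c "
from rig import manip
print(manip.sign_off())"
```

```text
the job is handed in; nothing more can be done
None
```

The left-hand-thread knob came free after about 2.5 rad clockwise, with at most about 8 N measured at the wrist; it now stands upright in the yellow tray, released, and the job was handed in at about 20 s.

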